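Load the blow-off box and hold its dial on the third click

TASK

Slide the tray with its three small machine parts fully home into the blow-off box, keeping the parts in the tray, and let go of it. Then press the finger bar of the box's spring-return dial down past its first two clicks to the third and last, and hold it there: the program finishes with the gripper still holding the dial on the third click against its spring. Leave the oil bottle, thread spool, beeswax and chalk around it where they stand.

Things in the scene. Friction and masses are not known exactly. Their poses are not given: they have to be found in the camera images.
- blow_box: Blow-off box: a grey tunnel fixed to the table, open at the front and bottom (the tray runs on the table), a clear window on top, a fan housing behind. Origin: centre of the mouth at table level; +x goes into the tunnel, y left, z up. Inside 88 mm wide, 65 high, 100 deep to the back stop. Walls 10 mm thick, 74 mm high; fan housing x 0.100 to 0.155, 80 mm high.
- box_mouth (a point): Centre of the box's mouth at table level (point and axes of the box). With the tray home its origin is at x = 0.0525, y = 0 in this frame. Two steel lead-in plates, 40 mm high, flare outwards from the mouth's sides: 88 mm apart at the mouth, 110 mm apart (inside) at their front ends, 26 mm in front of it.
- tray: Loose aluminium tray on the table: open basin 95 x 80 x 14 mm (walls, floor 3 mm; divider along x). Origin: under the basin's centre; +x points away from the lug: this end enters the box first. A low stem leads to the upright lug centred at x = -0.085: 28 mm long (x), 14 thick (y), 72 high. About 0.3 kg loaded; can be dragged on the table by the lug.
- tray_lug (a point): Grasp point on the tray's lug, on its centre line, 55 mm above the tray's underside (17 mm below the lug's top); axes as the tray; pinch across y (14 mm).
- case: Steel bobbin case, 22 x 28 x 13 mm, lying loose in the tray's +y half. Origin at its underside, 3 mm above the tray's underside.
- bobbin: Metal bobbin, 21 mm across, 11 mm high, lying loose in the tray's +y half, nearer the lug. Origin at the centre of its underside.
- foot: Steel presser foot, 10 x 37 x 20 mm, lying loose in the tray's -y half. Origin at its underside.
- dial (a joint): Angle of the dial, rad: 0 at rest, bar up; grows as the bar is pressed down. Clicks (detents) at 0.33, 0.67 and 1.0 (third and last; hard stop 1.06). From every click it springs back to 0 when let go. Pressing the bar takes a force that comes in waves: some 7 to 9 N half way to each click (about 0.1, 0.43, 0.78 rad), falling to 2 to 5 N just before it; 5 to 10 N holds the third.
- dial_axle (a point): Point on the dial's axle (parallel to the box's y axis) in the middle of the finger bar's length; in the box frame x = 0.095, y = -0.085, z = 0.068. The dial is a black knurled disc 54 mm across on the box's right (-y) outer wall.
- dial_bar (a point): Centre of the dial's finger bar: round, black, 12 mm thick, 52 mm long, parallel to the box's y axis, joined to the disc by an arm at its +y end. It moves on a 60 mm arc about the axle, on the mouth side of it: 97 mm above the table at rest, 39 mm at the third click, 53 mm from the axle in x both times (60 half way). The point turns with the dial; at rest its axes are the box's.
- overlock: Fixed obstacle: the beige sewing machine left of the work, between the robot's start and the task's things. Solid from x = 0.28 to 0.56, y = -0.14 to 0.23, up to z = 0.29; thread stand and cones behind it up to 0.46 (x 0.50 to 0.70, y -0.14 to 0.25). Its cords lie on the table at x over 0.45, y over -0.21. Origin: under its middle.
- oiler: Bystander: oil bottle, 38 mm across, 128 mm high, standing. Origin at the centre of its underside.
- spool: Bystander: thread spool, 26 mm across, 50 mm high, standing. Origin at the centre of its underside.
- beeswax: Bystander: round beeswax block, 39 mm across, 13 mm high. Origin at the centre of its underside.
- chalk: Bystander: flat piece of tailor's chalk, 35 x 44 x 9 mm. Origin at the centre of its underside.

How it is judged:
On the way, in this order (a step that is already met when the one before it is completed fails the run):
1. the loaded tray is fully home in the box and let go (x of tray in the frame of blow_box between 0.0465 and 0.058 m and y of tray in the frame of blow_box between -0.008 and 0.008 m and angle between the x axis of tray and the x axis of blow_box, either way round below 0.1 rad and height (world z) of tray below 0.005 m and angle between tray's own z axis and vertical below 0.05 rad and x of case in the frame of tray between -0.045 and 0.045 m and y of case in the frame of tray between -0.038 and 0.038 m and z of case in the frame of tray between -0.002 and 0.014 m and x of bobbin in the frame of tray between -0.045 and 0.045 m and y of bobbin in the frame of tray between -0.038 and 0.038 m and z of bobbin in the frame of tray between -0.002 and 0.014 m and x of foot in the frame of tray between -0.045 and 0.045 m and y of foot in the frame of tray between -0.038 and 0.038 m and z of foot in the frame of tray between -0.002 and 0.014 m and contact force between the fingers and tray below 0.1 N and value of joint dial below 0.15 rad), for 0.2 s.
2. the fingers press the dial to its third click and keep it there for a second (value of joint dial above 0.92 rad and contact force between the fingers and dial above 2 N), for 1 s.
At the end, for the whole second after the job is handed in: The fingers hold the dial at its third click (over 0.92 rad, over 2 N). The tray is flat and home (within 6 mm of the back stop, 8 mm of the middle, 0.1 rad of the box's direction), no longer touched, its three parts in the basin (all of step 2 and x of tray in the frame of blow_box between 0.0465 and 0.058 m and y of tray in the frame of blow_box between -0.008 and 0.008 m and angle between the x axis of tray and the x axis of blow_box, either way round below 0.1 rad and height (world z) of tray below 0.005 m and angle between tray's own z axis and vertical below 0.05 rad and x of case in the frame of tray between -0.045 and 0.045 m and y of case in the frame of tray between -0.038 and 0.038 m and z of case in the frame of tray between -0.002 and 0.014 m and x of bobbin in the frame of tray between -0.045 and 0.045 m and y of bobbin in the frame of tray between -0.038 and 0.038 m and z of bobbin in the frame of tray between -0.002 and 0.014 m and x of foot in the frame of tray between -0.045 and 0.045 m and y of foot in the frame of tray between -0.038 and 0.038 m and z of foot in the frame of tray between -0.002 and 0.014 m and contact force between each of the arm, the fingers and tray below 0.1 N); the arm keeps its last pose, push and grip.
It fails at once if the oil bottle is pushed aside or knocked over (distance of oiler from where it was at the start of the episode above 0.025 m or angle between oiler's own z axis and vertical above 0.5 rad).
It fails at once if the thread spool is pushed aside or knocked over (distance of spool from where it was at the start of the episode above 0.025 m or angle between spool's own z axis and vertical above 0.5 rad).
It fails at once if the beeswax is pushed aside or knocked over (distance of beeswax from where it was at the start of the episode above 0.025 m or angle between beeswax's own z axis and vertical above 0.5 rad).
It fails at once if the tailor's chalk is pushed aside or knocked over (distance of chalk from where it was at the start of the episode above 0.025 m or angle between chalk's own z axis and vertical above 0.5 rad).
It also fails if it takes over 70 s, if anything falls off the work surface, if the arm or the gripper's body presses on something with over 40 N, if the wrist force passes 120 N, or if a joint passes its speed limit or range.

ROBOT

A 6-joint arm with a two-finger parallel gripper is mounted at the origin on a cart in front of the work surface, level with it; the furniture and walls round the work are solid. World frame = base frame: x ahead of the robot, y to its left, z up, the work surface at z = 0. Lengths are in m, angles in rad, forces in N, time in s.
With the tool pointing down it reaches from about 0.35 to 0.875 m from the base axis. Payload 4.2 kg.
Tool frame: the origin (TCP) lies on the centre line of the jaws, within the pads' length; the fingertips stand 8 mm ahead of it and the grasp point (between the pads) lies 11 mm behind it; z points along the fingers, y is the line along which they close (so a half turn about z gives the same grasp; the last joint's range is limited). The gripper opens to 85 mm and grips with 20 to 120 N. Pads are 22 mm wide; open, the fingers measure 114 mm over their backs; the gripper's body (76 mm by 85 mm) begins 54 mm behind the grasp point. The pads swing forward as they close: fully open they stand 13 mm farther back than shut.
Start: joints at [-0.876, 0.385, 0.008, 0, -1.194, -0.259], TCP at [0.264, -0.567, 0.239] pointing down, gripper open.
Joint ranges: [-3.14, 3.14], [-1.21, 2.06], [-1.07, 1.41], [-3.16, 2.05], [-2.99, -0.16], [-3.1, 3.1]. Speed limits (rad/s): [2.79, 2.79, 3.14, 3.14, 3.14, 3.14].

INTERFACE

Orientations are given as [roll, pitch, yaw] about the fixed x, y, z axes, in that order (R = Rz(yaw) Ry(pitch) Rx(roll)).
In Python, from workcell import robot gives the robot as it stands. The module is installed in compiled form; this text tells all that it offers.
- The arm moves only by the tool send_rows, never from a script. Its argument "moves" is one flat list of numbers, 7 for each row, row after row: the shift along the tool's x, y, z in cm, then the turn, a rotation vector about the tool's x, y, z in degrees, then the finger opening in cm, from 0 to 8.54. A call has 1 to 20 rows; each row shifts and turns the commanded pose from where the row before left it, along the tool's axes as they then stand; what a row does not reach is not made up. A row lasts 1/10 s, in which the tool goes at most 50 mm and 8.59 degrees, less where a joint would pass 70% of its speed; a pose out of reach is approached as far as the arm can. A call is refused whole if a number of a shift passes 5 or a number of a turn 8.59, either way. A call with a gripper value outside its range is refused whole. The fingers move at their own pace and stop on an object; "grip_force" is the grip in N (left out, the last holds). Time passes only in rows, so rows that do not move let the fingers close. It gives the time, the measured TCP pose, the force, the opening and the grip force at its end, in the units of the state.
- robot.observe(): the state, without advancing time (a new reading comes with each control period).
- robot.read_camera(name): name is "scene" or "top"; returns a dict with "pixels" (400x640x3 uint8, red, green, blue), "mtx" (3x3 intrinsics, pixels), "R" (3x3) and "t" (3): a world point X has camera coordinates R X + t. Camera axes: x right, y down, z forward; pixel columns grow to the right and rows downward; lengths in m; the calibration is good to about 2 mm. A picture is of the moment at which its call begins. There is no depth.
- robot.sign_off(): hands the job in; it is judged then, once.
Trained networks look in a picture, given as the dict that the camera call returned (one of the last four; its "shot" number tells which), for a name from the list of things; names that differ only in an ending like _2 or _b are one class to them, and where a whole thing is asked for, a point or a joint stands for the part that bears it (a point fixed in the world has none). Each returns a list of dicts, best first, with "p" (0 to 1); they miss things now and then, are a little off and sometimes report something else, mostly with a low value. They report only what shows in the picture. A call takes as long as a camera call.
- robot.regions_of(picture, thing): "region" (400x640 bool, what is visible of it) and "box" ([left, top, width, height] in pixels, round what is visible of it).
The state is a dict: "time_s": time; "q": joint angles; "qvel": joint speeds; "joint_efforts": joint torques, N m; "eef_pos": TCP position; "orientation": TCP orientation; "ft_force": force on the tool from outside, world axes, zero at the start; "ft_torque": the same for the moment, N m; "opening": opening from 0.0 (shut) to 1.0 (fully open); "grasp_force": force on a finger pad.
Only numpy, scipy, OpenCV 4.12 (cv2) and the standard library are available. Lean on these libraries where they do the work, as an engineer would, in place of code of your own. Each camera call takes 0.05 s, during which the arm holds its last target. There are 200 camera calls.

## Working session

There is one attempt and no reset: what is moved stays moved. The work goes in short steps, Python scripts to look and compute and a tool call to move; the robot and the scene stay as the last step left them, time stands still between calls to the robot, and variables do not carry over. Pictures are saved under pics/ and viewed, at most 13 in all, crops included, and the job is handed in when it is done.

Besides the shell and the picture viewer there is one more tool, called after "Request:" by a JSON object that holds its "api" and its "payload". send_rows: Moves the arm, as the interface text tells. Its arguments: {"type":"object","properties":{"moves":{"type":"array"},"grip_force":{"type":"number"}},"required":["moves"]}

```bash
mkdir -p pics
python3 - <<'E'
from workcell import robot
import cv2,numpy as np
s=robot.observe();print(s)
for n in("scene","top"):
    p=robot.read_camera(n);cv2.imwrite(f"pics/{n}0.png",p["pixels"][:,:,::-1])
    print(n,p["mtx"].tolist(),p["R"].tolist(),p["t"].tolist())
    for o in "blow_box tray tray_lug case bobbin foot dial dial_bar oiler spool beeswax chalk".split():
        r=robot.regions_of(p,o)
        print(o,[(round(x["p"],2),x["box"],int(x["region"].sum())) for x in r[:2]])
E
```

```text
{'time_s': 0.0, 'q': array([-8.76386250e-01,  3.85549593e-01,  6.61666983e-03, -5.09425480e-04,
       -1.19397824e+00, -2.58585921e-01]), 'qvel': array([ 9.48961976e-04,  5.55011467e-04,  1.02131178e-03,  8.09743671e-05,
        1.35246851e-03, -1.29352002e-03]), 'joint_efforts': array([-3.68995006e-04, -3.92291343e+01,  1.88395143e+01,  4.18615177e+00,
       -4.74233064e-03, -1.62386158e-05]), 'eef_pos': array([ 0.26362172, -0.56605672,  0.23822063]), 'orientation': array([ 3.13942706e+00, -8.32536870e-05, -2.70595636e+00]), 'ft_force': array([ 0.03005677,  0.09664027, -1.04165833]), 'ft_torque': array([0.00537439, 0.02561596, 0.03291582]), 'grasp_force': 0.0, 'opening': 0.9981013918524266}
scene [[415.54463171956957, 0.0, 319.36128817262147], [0.0, 415.54463171956957, 218.20687209847307], [0.0, 0.0, 1.0]] [[0.625332244771877, -0.7803226367817729, 0.007494409550233997], [-0.41364511533851495, -0.3395984899536113, -0.8447310721039054], [0.6617078677219671, 0.5251375516444887, -0.5351385331366822]] [-0.49056844681686135, 0.17683811187400547, 0.768765249082162]
blow_box [(0.78, [322.
[... 902 characters left out ...]
blow_box [(0.85, [319.7, 126.4, 77.6, 84.3], 3067), (0.32, [291.1, 236.5, 64.5, 32.7], 1162)]
tray [(0.61, [293.8, 241.1, 60.5, 29.2], 1104), (0.17, [313.2, 244.9, 12.3, 4.4], 37)]
tray_lug [(0.9, [296.8, 239.0, 57.8, 33.4], 1000)]
case [(0.48, [303.9, 255.4, 5.7, 10.2], 46)]
bobbin [(0.54, [318.7, 259.1, 9.4, 7.4], 52)]
foot [(0.55, [313.6, 242.8, 10.8, 3.9], 24)]
dial [(0.62, [376.0, 153.9, 19.6, 32.4], 261)]
dial_bar [(0.65, [374.7, 150.9, 19.9, 39.4], 192)]
oiler [(0.51, [422.7, 158.9, 20.9, 15.4], 259)]
spool [(0.59, [397.9, 222.4, 12.8, 12.6], 99)]
beeswax [(0.51, [391.5, 254.7, 14.5, 12.9], 188), (0.39, [320.4, 122.9, 75.8, 86.5], 3053)]
chalk [(0.54, [396.8, 209.7, 16.7, 12.9], 154)]
```

Run:
```python
import cv2
a=cv2.imread("pics/top0.png")[90:300,250:480];cv2.imwrite("pics/top0c.png",cv2.resize(a,None,fx=2.85,fy=2.85,interpolation=cv2.INTER_CUBIC)[:, :800])
a=cv2.imread("pics/scene0.png")[150:350,220:480];cv2.imwrite("pics/scene0c.png",cv2.resize(a,None,fx=3,fy=3,interpolation=cv2.INTER_CUBIC))
```

```text
(no output)
```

View pics/top0c.png

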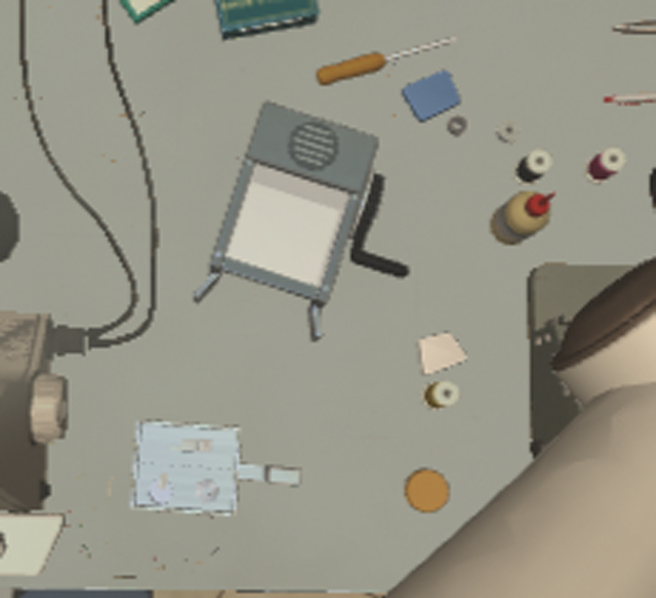

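View pics/scene0c.png

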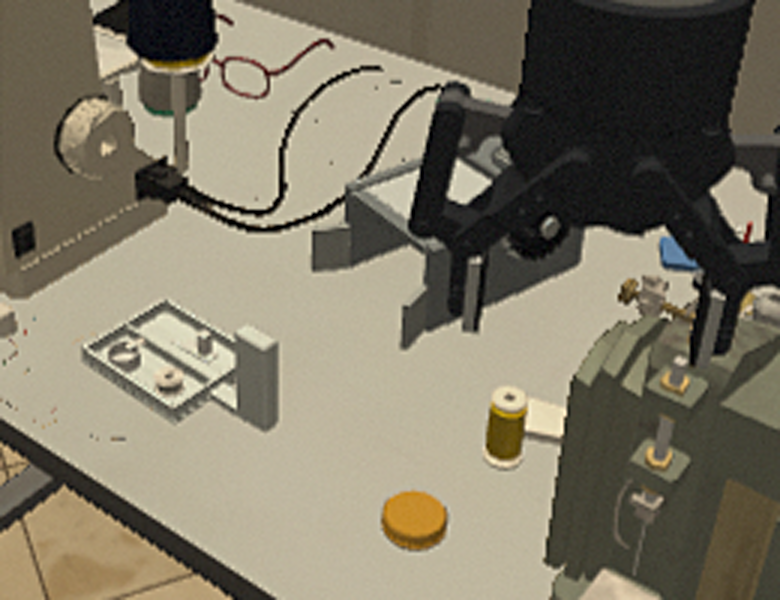

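The top crop shows the tray at the lower left: its basin corners are about (137,420) (240,427) (233,515) (132,508), and the lug points right at (284,477). The box sits at the centre, tilted to the right, with its wall front corners at (212,268) and (325,302) and its rear corners at (267,101) and (378,138). The dial bar runs from (355,257) to (405,271). Spool, chalk and beeswax stand at the right, at x≈425–440. The scene crop shows the tray lug upright at (258,380), the spool at (507,428), and the gripper hiding the dial.

```bash
cat > h.py <<'E'
from workcell import robot
import numpy as np, cv2
from scipy.optimize import least_squares
def proj(c,X):
    p=np.asarray(X)@c["R"].T+c["t"]; p=p@c["mtx"].T
    return p[:,:2]/p[:,2:]
def ray(c,u,v,z):
    d=c["R"].T@np.linalg.inv(c["mtx"])@[u,v,1]; o=-c["R"].T@c["t"]
    return o+d*(z-o[2])/d[2]
def place(q,L):
    L=np.asarray(L,float);c,s=np.cos(q[2]),np.sin(q[2])
    return np.c_[q[0]+c*L[:,0]-s*L[:,1],q[1]+s*L[:,0]+c*L[:,1],L[:,2]]
def fit(obs,q0):  # obs: list of (cam,local pts,pixels)
    f=lambda q:np.concatenate([(proj(c,place(q,L))-np.array(P)).ravel() for c,L,P in obs])
    r=least_squares(f,q0,loss="soft_l1"); return r.x,f(r.x).reshape(-1,2)
E
python3 - <<'E'
from h import *
np.set_printoptions(precision=4,suppress=True)
t=robot.read_camera("top");s=robot.read_camera("scene")
T=lambda P:np.array(P)/2.852+[249.8,89.8]
S=lambda P:np.array(P)/3+[219.7,149.7]
tray=[(t,[[.0475,-.04,.014],[-.0475,-.04,.014],[-.0475,.04,.014],[.0475,.04,.014],[-.071,0,.072],[-.099,0,.072]],T([(137,420),(240,427),(233,515),(132,508),(269,473),(300,477)])),
 (s,[[-.0475,.04,.014],[.0475,.04,.014],[.0475,-.04,.014],[-.099,.007,.072],[-.071,-.007,.072],[-.071,.007,.072],[-.099,-.007,.072]],S([(180,412),(83,350),(167,300),(262,346),(250,325),(237,331),(277,341)]))]
q,e=fit(tray,[.33,-.0,1.5]);print("tray",q);print(e)
box=[(t,[[0,.054,.074],[0,-.054,.074],[.155,.054,.08],[.155,-.054,.08]],T([(213,268),(325,302),(267,101),(378,138)])),
]
q,e=fit(box,[.5,-.05,-.3]);print("box",q,e)
for n,z in(("oiler",.1),("spool",.05),("beeswax",.013),("chalk",.009)):
    r=robot.regions_of(t,n)[0]; b=r["box"];print(n,ray(t,b[0]+b[2]/2,b[1]+b[3]/2,z))
ed=place(q,[[.095-.053,-.085,.097],[.0,0,0],[-.026,.06,.04],[-.026,-.06,.04]]);print(ed)
print(proj(t,ed))
E
```

```text
tray [ 0.3491 -0.234   1.5136]
[[ 0.1445 -0.0256]
 [ 0.609   0.071 ]
 [ 1.0477  0.5032]
 [-0.4976  0.3796]
 [ 0.0973  0.6861]
 [ 0.7543  0.0875]
 [-1.4981 -1.1947]
 [-0.3336 -1.1168]
 [-0.2358 -1.226 ]
 [ 1.5529  1.09  ]
 [-0.0418 -1.4843]
 [-0.7917 -0.1747]
 [ 1.618  -0.6894]]
box [ 0.5073 -0.3037 -0.3026] [[-1.2253 -0.4526]
 [ 1.1324  1.0429]
 [-1.0675 -0.2044]
 [ 1.1412 -0.1479]]
oiler [ 0.5699 -0.519   0.1   ]
spool [ 0.5707 -0.3364  0.05  ]
beeswax [ 0.3313 -0.4556  0.013 ]
chalk [ 0.4524 -0.4702  0.009 ]
[[ 0.5221 -0.3973  0.097 ]
 [ 0.5073 -0.3037  0.    ]
 [ 0.5004 -0.2386  0.04  ]
 [ 0.4646 -0.3532  0.04  ]]
[[383.4406 183.0353]
 [342.1226 194.2263]
 [317.7089 194.3818]
 [362.4631 208.8554]]
```

Request:
{"api": "send_rows", "payload": {"moves": [-1.77,1.9,0.6,0,0,0,4,-1.77,1.9,0.9,0,0,0,4,-1.77,1.9,0.9,0,0,0,4,-1.77,1.9,0.9,0,0,0,4,-1.77,1.9,0.9,0,0,0,4,-1.77,1.9,0.9,0,0,0,4,-1.77,1.9,0.9,0,0,0,4,-1.77,1.9,0.9,0,0,0,4,-1.77,1.9,0.9,0,0,0,4,-1.77,1.9,0.9,0,0,0,4,0,0,0,0,0,-7.7,4,0,0,0,0,0,-7.7,4,0,0,0,0,0,-7.7,4,0,0,0,0,0,-7.7,4,0,0,0,0,0,-7.7,4,0,0,0,0,0,-7.7,4,0,0,0,0,0,-7.7,4,0,0,0,0,0,-7.7,4,0,0,0,0,0,0,4], "grip_force": 60}}

```text
time_s: 3.5
eef_pos: [0.3442, -0.3197, 0.1525]
orientation: [-3.141, -0.0, -1.631]
ft_force: [0.8, 0.3, 0.3]
opening: 0.471
grasp_force: 0.0
```

Run:
```python
from h import *
s=robot.observe();print(s["q"],s["eef_pos"],s["orientation"],s["ft_force"])
for n,(a,b,c,d,f) in {"top":(90,280,280,480,4),"scene":(150,350,220,480,3)}.items():
    p=robot.read_camera(n)["pixels"][:,:,::-1];cv2.imwrite(f"pics/{n}1.png",p)
    x=p[90:240,290:490] if n=="top" else p[150:350,220:480]
    cv2.imwrite(f"pics/{n}1c.png",cv2.resize(x,None,fx=4 if n=="top" else 3,fy=4 if n=="top" else 3,interpolation=cv2.INTER_CUBIC))
```

```text
[-4.01271799e-01  2.10803836e-01 -4.86317862e-01  7.75110461e-05
 -8.73192922e-01  3.41183533e-01] [ 0.34422912 -0.3196618   0.15250303] [-3.14115860e+00 -2.17181861e-04 -1.63083486e+00] [0.78953474 0.29373418 0.32916207]
```

View pics/top1c.png

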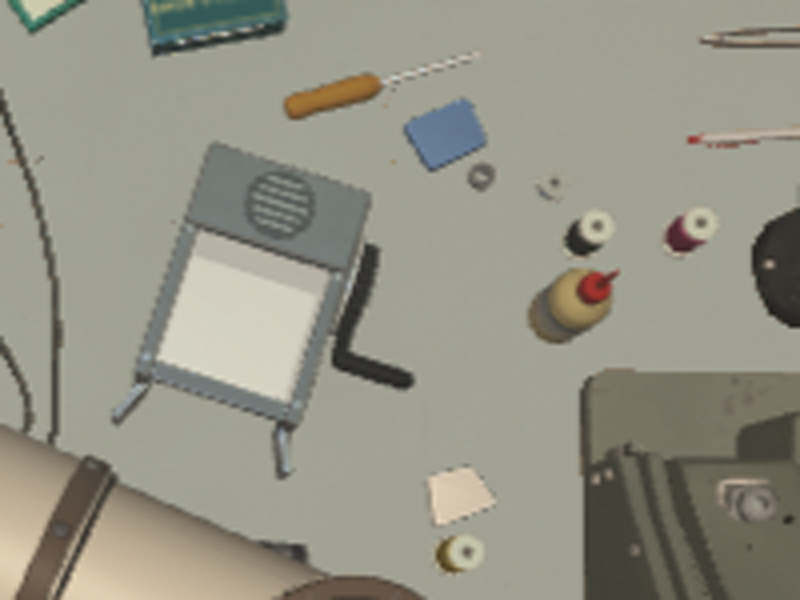

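View pics/scene1c.png

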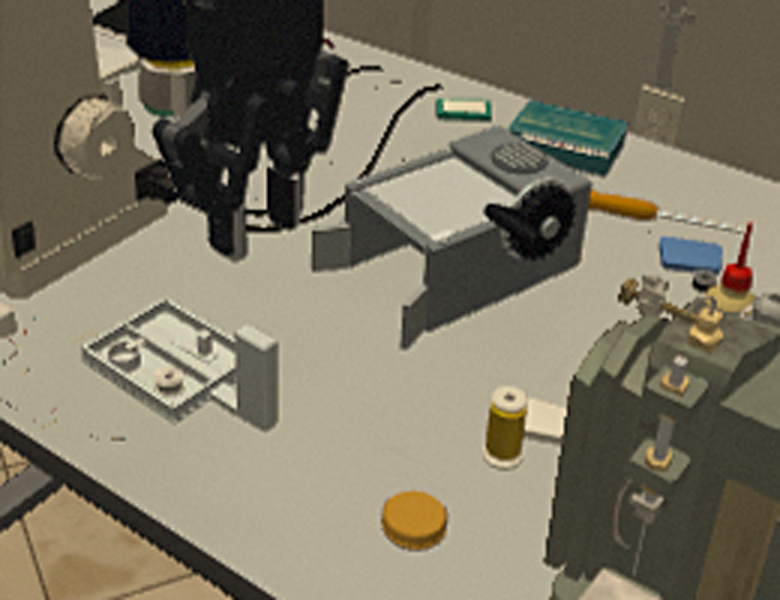

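The top crop shows the box clearly: front corners (138,376) and (297,425), rear corners (212,143) and (371,193). The bar runs from (340,357) to (408,380). The scene crop shows the dial on the box's right wall, the tray untouched, and the gripper above and behind the lug. Next I'll refit the box using both views and check the arm against the overlock.

Run:
```python
from h import *
np.set_printoptions(precision=4,suppress=True)
t=robot.read_camera("top");s=robot.read_camera("scene")
T=lambda P:np.array(P)/4+[289.6,89.6]
S=lambda P:np.array(P)/3+[219.7,149.7]
bt=(t,[[0,.054,.074],[0,-.054,.074],[.155,.054,.08],[.155,-.054,.08],[.042,-.111,.097]],T([(138,376),(297,425),(212,143),(371,193),(408,380)]))
bs=(s,[[0,.054,.074],[0,-.054,.074],[.155,-.054,.08],[.155,-.054,0],[.155,.054,.08]],S([(347,185),(428,248),(587,193),(581,263),(520,128)]))
for o in([bt],[bs],[bt,bs]):
    q,e=fit(o,[.5,-.3,-.3]);print("box",q);print(e)
for z in range(0,1):print(ray(t,*T([(408,380)])[0],.097), ray(t,*T([(345,355)])[0],.097))
print("spool",ray(t,*T([(468,551)])[0],.05))
```

```text
box [ 0.508  -0.3023 -0.2964]
[[-1.4242 -0.445 ]
 [ 0.5304  0.4631]
 [-1.193  -0.6129]
 [ 0.2569 -0.3341]
 [ 1.5473  1.1352]]
box [ 0.5081 -0.3004 -0.3811]
[[-0.3773 -1.568 ]
 [-0.5281  0.9179]
 [ 3.9935 -1.8632]
 [ 1.3354  3.9437]
 [-3.397  -0.5879]]
box [ 0.5084 -0.3015 -0.3128]
[[-1.6247 -0.924 ]
 [ 0.109   0.6565]
 [-0.429  -0.7688]
 [ 0.8142  0.1623]
 [ 1.2804  1.7835]
 [-1.2941 -1.0186]
 [ 1.3899  0.5495]
 [ 2.4405 -4.2856]
 [-0.1079  1.3651]
 [-6.9282 -1.9102]]
[ 0.5185 -0.417   0.097 ] [ 0.5333 -0.379   0.097 ]
spool [ 0.4183 -0.4627  0.05  ]
```

View pics/scene1.png

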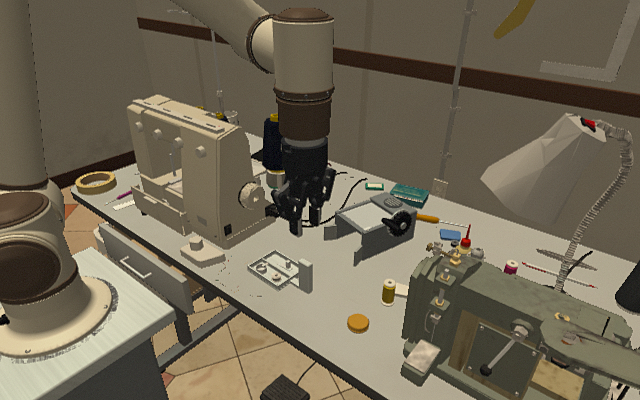

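The scene picture shows the arm arching high above the overlock, with the gripper right above the lug at (305,262) and nothing in the way. Next I descend and grip.

Request:
{"api": "send_rows", "payload": {"moves": [0,0,2,0,0,0,4,0,0,2,0,0,0,4,0,0,2,0,0,0,4,0,0,2,0,0,0,4,0,0,1.5,0,0,0,4,0,0,1.2,0,0,0,4,0,0,0,0,0,0,4,0,0,0,0,0,0,1,0,0,0,0,0,0,0.5,0,0,0,0,0,0,0.5,0,0,0,0,0,0,0.5,0,0,0,0,0,0,0.5,0,0,0,0,0,0,0.5], "grip_force": 60}}

```text
time_s: 5.0
eef_pos: [0.3447, -0.3199, 0.0461]
orientation: [-3.14, -0.001, -1.63]
ft_force: [-1.1, 0.0, 5.4]
opening: 0.155
grasp_force: 59.3
```

```bash
cat >> h.py <<'E'
def rows(p0,yaw0,way):  # tool-down; way: list of (x,y,z,yaw,n)
    p=np.array(p0,float);y=yaw0
    for X,Y,Z,w,n in way:
        a=p.copy();ya=y
        for k in range(1,n+1):
            d=a+(np.array([X,Y,Z])-a)*k/n-p
            c,s=np.cos(y),np.sin(y)
            m=np.round([100*(c*d[0]+s*d[1]),100*(s*d[0]-c*d[1]),-100*d[2]],2)
            r=round(-np.degrees(ya+(w-ya)*k/n-y),1)
            print(*m,r,sep=", ")
            p+=np.array([c*m[0]+s*m[1],s*m[0]-c*m[1],-m[2]])/100; y-=np.radians(r)
        print("--",p,y)
E
python3 - <<'E'
from h import *
f=-.30-np.pi;y0=-1.63;Y=lambda k:y0+(f-y0)*k/30
z=.0465
rows([.3447,-.3199,z],y0,[(.335,-.31,z,Y(6),6),(.325,-.30,z,Y(14),8),(.325,-.295,z,Y(20),6),(.3217,-.2454,z,f,12)])
E
```

```text
-0.16, 0.17, -0.0, 3.5
-0.14, 0.18, -0.0, 3.4
-0.13, 0.19, -0.0, 3.5
-0.12, 0.2, -0.0, 3.4
-0.11, 0.2, -0.0, 3.5
-0.1, 0.21, -0.0, 3.5
-- [ 0.33498855 -0.31001606  0.0465    ] -1.9930284844148205
-0.06, 0.17, -0.0, 3.5
-0.06, 0.16, -0.0, 3.4
-0.04, 0.18, -0.0, 3.5
-0.03, 0.17, -0.0, 3.4
-0.02, 0.17, -0.0, 3.5
-0.01, 0.18, -0.0, 3.4
-0.0, 0.18, -0.0, 3.5
0.01, 0.18, -0.0, 3.4
-- [ 0.32493795 -0.29999172  0.0465    ] -2.4747393579652557
-0.05, 0.06, -0.0, 3.5
-0.05, 0.07, -0.0, 3.4
-0.04, 0.07, -0.0, 3.5
-0.04, 0.08, -0.0, 3.5
-0.04, 0.07, -0.0, 3.4
-0.03, 0.08, -0.0, 3.5
-- [ 0.32500193 -0.29499373  0.0465    ] -2.8377678423800767
-0.1, 0.4, -0.0, 2.9
-0.07, 0.41, -0.0, 2.9
-0.06, 0.41, -0.0, 2.8
-0.04, 0.41, -0.0, 2.9
-0.01, 0.42, -0.0, 2.9
0.0, 0.41, -0.0, 2.9
0.03, 0.41, -0.0, 2.9
0.05, 0.42, -0.0, 2.9
0.07, 0.4, -0.0, 2.8
0.09, 0.41, -0.0, 2.9
0.1, 0.4, -0.0, 2.9
0.13, 0.39, -0.0, 2.9
-- [ 0.32171807 -0.24542564  0.0465    ] -3.4416517635701145
```

Request:
{"api": "send_rows", "payload": {"moves": [-0.16,0.17,0,0,0,3.5,0.5,-0.14,0.18,0,0,0,3.4,0.5,-0.13,0.19,0,0,0,3.5,0.5,-0.12,0.2,0,0,0,3.4,0.5,-0.11,0.2,0,0,0,3.5,0.5,-0.1,0.21,0,0,0,3.5,0.5,-0.06,0.17,0,0,0,3.5,0.5,-0.06,0.16,0,0,0,3.4,0.5,-0.04,0.18,0,0,0,3.5,0.5,-0.03,0.17,0,0,0,3.4,0.5,-0.02,0.17,0,0,0,3.5,0.5,-0.01,0.18,0,0,0,3.4,0.5,0,0.18,0,0,0,3.5,0.5,0.01,0.18,0,0,0,3.4,0.5,0,0,0,0,0,0,0.5]}}

```text
time_s: 6.5
eef_pos: [0.3248, -0.2999, 0.0461]
orientation: [-3.14, 0.001, -2.476]
ft_force: [-1.6, 0.5, 6.6]
opening: 0.154
grasp_force: 59.5
```

Request:
{"api": "send_rows", "payload": {"moves": [-0.05,0.06,0,0,0,3.5,0.5,-0.05,0.07,0,0,0,3.4,0.5,-0.04,0.07,0,0,0,3.5,0.5,-0.04,0.08,0,0,0,3.5,0.5,-0.04,0.07,0,0,0,3.4,0.5,-0.03,0.08,0,0,0,3.5,0.5,-0.1,0.4,0,0,0,2.9,0.5,-0.07,0.41,0,0,0,2.9,0.5,-0.06,0.41,0,0,0,2.8,0.5,-0.04,0.41,0,0,0,2.9,0.5,-0.01,0.42,0,0,0,2.9,0.5,0,0.41,0,0,0,2.9,0.5,0.03,0.41,0,0,0,2.9,0.5,0.05,0.42,0,0,0,2.9,0.5,0.07,0.4,0,0,0,2.8,0.5,0.09,0.41,0,0,0,2.9,0.5,0.1,0.4,0,0,0,2.9,0.5,0.13,0.39,0,0,0,2.9,0.5,0,0,0,0,0,0,0.5]}}

```text
time_s: 8.4
eef_pos: [0.3226, -0.2455, 0.0461]
orientation: [-3.141, 0.003, 2.842]
ft_force: [1.5, -0.7, 5.9]
opening: 0.155
grasp_force: 59.5
```

Run:
```python
from h import *
s=robot.observe();print(s["q"],s["eef_pos"],s["orientation"],s["ft_force"],s["grasp_force"],s["opening"])
t=robot.read_camera("top");c=robot.read_camera("scene")
a=t["pixels"][150:260,270:400,::-1];b=c["pixels"][180:290,250:390,::-1]
f=lambda i,s:cv2.resize(i,None,fx=s,fy=s,interpolation=cv2.INTER_CUBIC)
A=f(a,4);B=f(b,4)
cv2.imwrite("pics/t2.png",A);cv2.imwrite("pics/s2.png",B);cv2.imwrite("pics/full2.png",c["pixels"][:,:,::-1])
```

```text
[-2.44847312e-01  2.90679540e-01 -7.60377863e-01  8.98446776e-04
 -5.16371377e-01 -1.62629356e+00] [ 0.32261318 -0.24545333  0.04607421] [-3.14133391  0.00338694  2.8420291 ] [ 1.51840345 -0.67770294  5.92898441] 59.45108950138092 0.15508065122827436
```

View pics/t2.png

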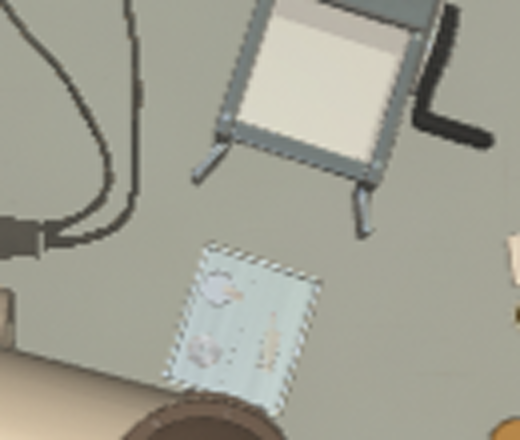

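View pics/s2.png

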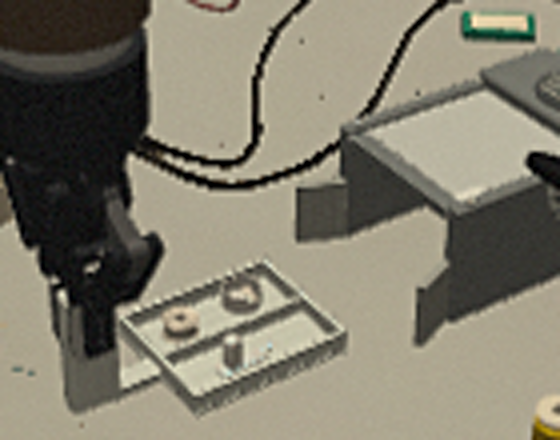

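The top crop shows the tray in front of the mouth and parallel to the box, with its front corners at (208,245) and (319,282). The lead-in tips are at (197,180) and (363,235). All three parts are in the basin, and the scene crop shows the tray lying flat.

Run:
```python
from h import *
np.set_printoptions(precision=4,suppress=True)
t=robot.read_camera("top")
T=lambda P:np.array(P)/4+[269.6,149.6]
q,e=fit([(t,[[.0475,.04,.014],[.0475,-.04,.014],[-.0475,.04,.014],[-.0475,-.04,.014]],T([(208,245),(319,282),(163,377),(277,416)]))],[.4,-.27,-.3]);print(q,e)
b,e=fit([(t,[[0,.054,.074],[0,-.054,.074],[-.026,.057,.04],[-.026,-.057,.04]],T([(220,133),(374,187),(197,182),(363,237)]))],[.5,-.3,-.3]);print(b,e)
for B in(b,[.508,-.303,-.3]):
    c,s=np.cos(B[2]),np.sin(B[2]);d=q[:2]-np.array(B[:2]);print([c*d[0]+s*d[1],-s*d[0]+c*d[1]])
```

```text
[ 0.4059 -0.272  -0.3133] [[-0.2565 -1.0518]
 [ 1.0501 -0.528 ]
 [-0.7433  0.5998]
 [ 0.1268  0.8304]]
[ 0.5074 -0.3028 -0.3146] [[-1.6093  0.187 ]
 [ 1.3562  0.5959]
 [-0.3971 -0.6806]
 [ 0.4515 -0.1764]]
[np.float64(-0.10598153725188188), np.float64(-0.0021289775799618223)]
[np.float64(-0.10666660230484398), np.float64(-0.0005540055991322679)]
```

Request:
{"api": "send_rows", "payload": {"moves": [-0.6,0.1,0,0,0,0,0.5,-1,0,0,0,0,0,0.5,-1,0,0,0,0,0,0.5,-1,0,0,0,0,0,0.5,-1,0,0,0,0,0,0.5,-1,0,0,0,0,0,0.5,-1,0,0,0,0,0,0.5,-0.8,0,0,0,0,0,0.5,-0.6,0,0,0,0,0,0.5,0,0,0,0,0,0,0.5]}}

```text
time_s: 9.55
eef_pos: [0.3907, -0.2664, 0.0449]
orientation: [-3.141, -0.017, 2.84]
ft_force: [-10.8, 2.6, 16.6]
opening: 0.154
grasp_force: 63.5
```

Run:
```python
from h import *
t=robot.read_camera("top")
a=t["pixels"][120:240,290:420,::-1]
cv2.imwrite("pics/t3.png",cv2.resize(a,None,fx=5,fy=5,interpolation=cv2.INTER_CUBIC))
```

```text
(no output)
```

View pics/t3.png

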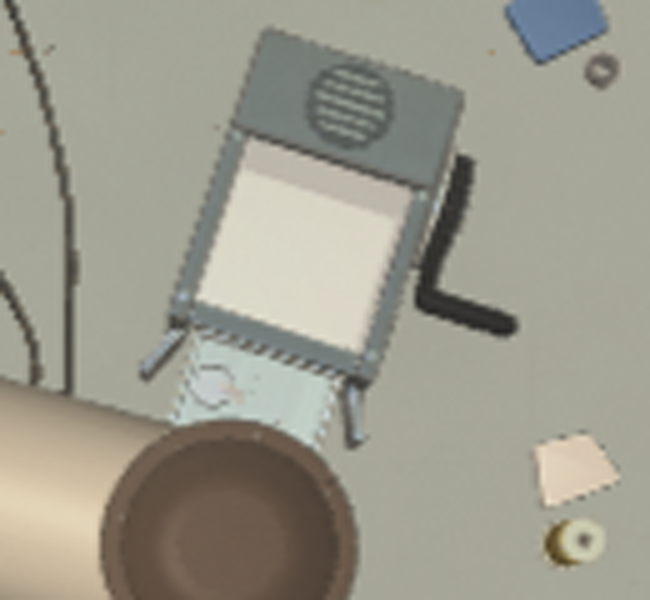

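Run:
```python
from h import *
np.set_printoptions(precision=4,suppress=True)
s=robot.observe();print(s["eef_pos"],s["ft_force"],s["ft_torque"])
t=robot.read_camera("top")
B=np.array([.508,-.303]);y=-.303
c,sn=np.cos(y),np.sin(y)
def loc(P,z):
    for u,v in P:
        w=ray(t,u/5+289.6,v/5+119.6,z)[:2]-B;print((u,v),z,np.array([c*w[0]+sn*w[1],-sn*w[0]+c*w[1]]))
loc([(190,345),(172,415),(338,378),(322,445)],.014)
loc([(145,372),(355,440),(180,325),(347,380)],.04)
loc([(170,318),(365,383),(186,305),(352,357)],.074)
w=s["eef_pos"][:2]-B;print("lug",c*w[0]+sn*w[1],-sn*w[0]+c*w[1])
```

```text
[ 0.3907 -0.2664  0.0449] [-10.0493   2.5453  16.8158] [0.8346 3.6264 0.027 ]
(190, 345) 0.014 [-0.0003  0.0403]
(172, 415) 0.014 [-0.0386  0.0379]
(338, 378) 0.014 [ 0.0072 -0.0391]
(322, 445) 0.014 [-0.0292 -0.0417]
(145, 372) 0.04 [-0.0249  0.0573]
(355, 440) 0.04 [-0.0249 -0.0554]
(180, 325) 0.04 [0.0039 0.0478]
(347, 380) 0.04 [ 0.0034 -0.0423]
(170, 318) 0.074 [0.     0.0525]
(365, 383) 0.074 [-0.0009 -0.0491]
(186, 305) 0.074 [0.0087 0.0469]
(352, 357) 0.074 [ 0.0094 -0.0391]
lug -0.1228457128829619 -5.3091889021514294e-05
```

Request:
{"api": "send_rows", "payload": {"moves": [0,0.05,-0.1,0,0,0,0.5,0,0.05,-0.1,0,0,0,0.5,0,0,0,0,0,0,0.5,0,0,0,0,0,0,0.5]}}

```text
time_s: 10.05
eef_pos: [0.3981, -0.2667, 0.0469]
orientation: [3.141, -0.001, 2.841]
ft_force: [-0.5, 0.1, -2.7]
opening: 0.156
grasp_force: 60.7
```

Run:
```python
from h import *
s=robot.observe();print(s["eef_pos"],s["orientation"],s["ft_force"],s["ft_torque"])
t=robot.read_camera("scene")
a=t["pixels"][180:300,260:400,::-1]
cv2.imwrite("pics/s4.png",cv2.resize(a,None,fx=5,fy=5,interpolation=cv2.INTER_CUBIC))
```

```text
[ 0.39813432 -0.26674425  0.04687683] [ 3.14138000e+00 -7.02775511e-04  2.84097911e+00] [-0.49158884  0.05122445 -2.74776782] [ 0.03892413  0.14837197 -0.0312562 ]
```

View pics/s4.png

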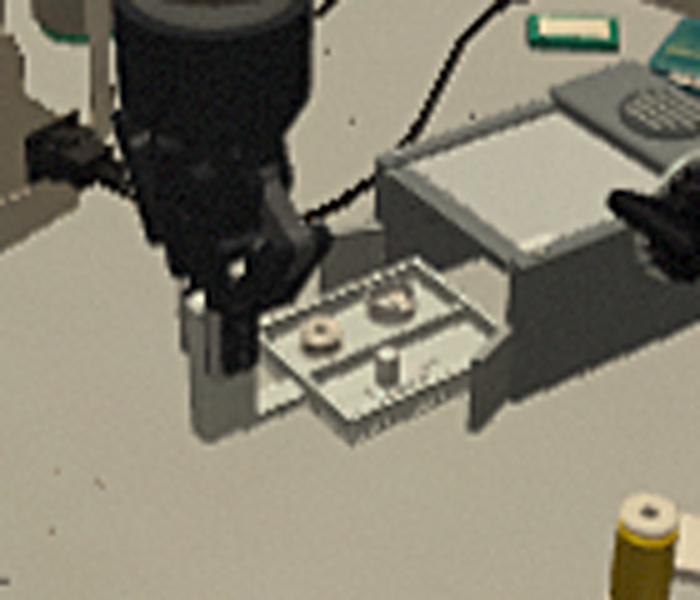

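It was only digging into the table, and lifting 2 mm freed it. The scene crop shows the tray straight in the mouth with its parts in place, so I'll push on.

Request:
{"api": "send_rows", "payload": {"moves": [-0.5,0,0,0,0,0,0.5,-0.8,0,0,0,0,0,0.5,-0.8,0,0,0,0,0,0.5,-0.8,0,0,0,0,0,0.5,-0.8,0,0,0,0,0,0.5,-0.8,0,0,0,0,0,0.5,-0.8,0,0,0,0,0,0.5,-0.8,0,0,0,0,0,0.5,-0.5,0,0,0,0,0,0.5,0,0,0,0,0,0,0.5]}}

```text
time_s: 11.1
eef_pos: [0.462, -0.2867, 0.0473]
orientation: [-3.142, 0.001, 2.841]
ft_force: [0.1, -0.2, -2.7]
opening: 0.158
grasp_force: 60.7
```

Request:
{"api": "send_rows", "payload": {"moves": [-0.5,0,0,0,0,0,0.5,-0.5,0,0,0,0,0,0.5,-0.4,0,0,0,0,0,0.5,-0.2,0,0,0,0,0,0.5,0,0,0,0,0,0,0.5]}}

```text
time_s: 11.6
eef_pos: [0.4764, -0.2911, 0.0472]
orientation: [3.142, -0.001, 2.841]
ft_force: [-0.3, -0.4, -4.0]
opening: 0.156
grasp_force: 60.7
```

Request:
{"api": "send_rows", "payload": {"moves": [-0.2,0,0,0,0,0,0.5,-0.1,0,0,0,0,0,0.5,0,0,0,0,0,0,0.5]}}

```text
time_s: 11.9
eef_pos: [0.4767, -0.2912, 0.0467]
orientation: [3.141, -0.006, 2.84]
ft_force: [-4.5, 1.8, 0.2]
opening: 0.154
grasp_force: 61.1
```

Request:
{"api": "send_rows", "payload": {"moves": [0.1,0,0,0,0,0,1,0,0,0,0,0,0,2.5,0,0,0,0,0,0,3.5,0,0,0,0,0,0,3.5,0,0,0,0,0,0,3.5,0,0,-0.5,0,0,0,3.5,0,0,-1.5,0,0,0,3.5,0,0,-2,0,0,0,3.5,0,0,-2,0,0,0,3.5,0,0,-2,0,0,0,3.5,0,0,-2,0,0,0,3.5,0,0,-2,0,0,0,3.5,0,0,0,0,0,0,1,0,0,0,0,0,0,0]}}

```text
time_s: 13.3
eef_pos: [0.4784, -0.2917, 0.1676]
orientation: [3.141, 0.001, 2.841]
ft_force: [-0.2, -0.3, 0.4]
opening: 0.075
grasp_force: 0.0
```

Run:
```python
from h import *
np.set_printoptions(precision=4,suppress=True)
s=robot.observe();print(s["eef_pos"],s["orientation"],s["ft_force"])
c=robot.read_camera("scene");t=robot.read_camera("top")
f=lambda i:cv2.resize(i,None,fx=4,fy=4,interpolation=cv2.INTER_CUBIC)
a=np.hstack([f(c["pixels"][175:305,300:400,::-1]),f(t["pixels"][110:240,310:410,::-1])])
cv2.imwrite("pics/s5.png",a)
```

```text
[ 0.4784 -0.2917  0.1676] [3.1412 0.0011 2.8405] [-0.1515 -0.2764  0.3535]
```

View pics/s5.png

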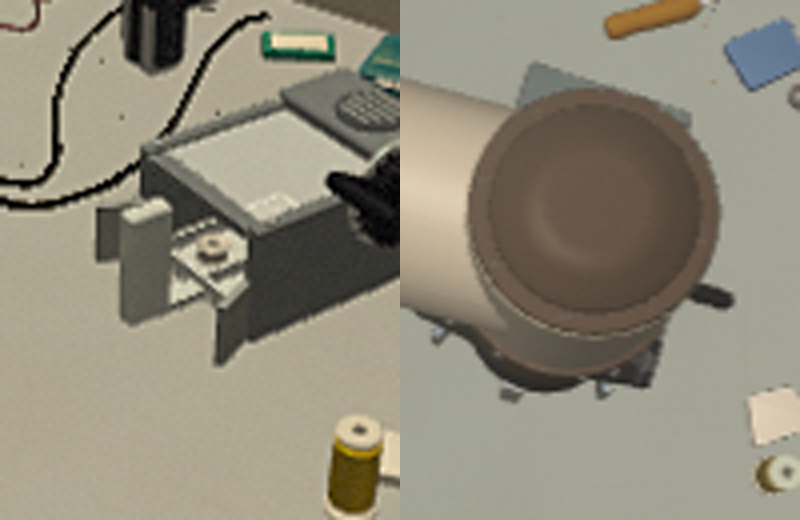

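The left half (scene) shows the lug standing free at (147,260) in front of the mouth, the tray deep inside between the lead-ins, and the bobbin in the basin. The right half (top) shows mostly the arm, with the bar end at (720,297). The lug position matches the home value within about 1 mm. Next is the dial.

Request:
{"api": "send_rows", "payload": {"moves": [-1.19,-1.52,0,0,0,0,0,-1.19,-1.52,0,0,0,0,0,-1.19,-1.52,0,0,0,0,0,-1.19,-1.52,0,0,0,0,0,-1.19,-1.52,0,0,0,0,0,-1.19,-1.52,0,0,0,0,0,0,0,1.5,0,0,0,0,0,0,1.5,0,0,0,0,0,0,1.5,0,0,0,0,0,0,0,0,0,0,0]}}

```text
time_s: 14.4
eef_pos: [0.5176, -0.399, 0.1183]
orientation: [3.14, -0.008, 2.84]
ft_force: [0.4, 0.1, -0.5]
opening: -0.001
grasp_force: 0.0
```

Request:
{"api": "send_rows", "payload": {"moves": [0,0,0.6,0,0,0,0,0,0,0.6,0,0,0,0,0,0,0.4,0,0,0,0,0,0,0,0,0,0,0]}}

```text
time_s: 14.8
eef_pos: [0.5182, -0.3998, 0.1074]
orientation: [-3.141, -0.003, 2.841]
ft_force: [-4.3, 2.7, 8.5]
opening: 0.002
grasp_force: 4.3
```

Request:
{"api": "send_rows", "payload": {"moves": [0,0,0.5,0,0,0,0,0,0,0.5,0,0,0,0,0,0,0.5,0,0,0,0,0,0,0.5,0,0,0,0,0,0,0.5,0,0,0,0,0,0,0.5,0,0,0,0,0,0,0.5,0,0,0,0,0,0,0.5,0,0,0,0,0,0,0.5,0,0,0,0,0,0,0,0,0,0,0]}}

```text
time_s: 15.8
eef_pos: [0.5208, -0.4006, 0.0616]
orientation: [-3.141, 0.003, 2.842]
ft_force: [-1.5, 0.0, 5.5]
opening: -0.002
grasp_force: 2.7
```

Request:
{"api": "send_rows", "payload": {"moves": [0,0,0.4,0,0,0,0,0,0,0.4,0,0,0,0,0,0,0.1,0,0,0,0,0,0,0,0,0,0,0]}}

```text
time_s: 16.2
eef_pos: [0.523, -0.4014, 0.0542]
orientation: [-3.14, 0.008, 2.842]
ft_force: [1.4, -0.9, 7.4]
opening: 0.001
grasp_force: 3.4
```

Request:
{"api": "send_rows", "payload": {"moves": [0,0,0.1,0,0,0,0,0,0,0.1,0,0,0,0,0,0,0,0,0,0,0,0,0,0,0,0,0,0]}}

```text
time_s: 16.6
eef_pos: [0.5234, -0.4015, 0.0529]
orientation: [-3.14, 0.01, 2.843]
ft_force: [1.3, 0.5, 8.3]
opening: 0.006
grasp_force: 4.1
```

Run:
```python
from h import *
s=robot.observe();print(s["eef_pos"],s["ft_force"],s["qvel"])
c=robot.read_camera("scene")
cv2.imwrite("pics/s6.png",cv2.resize(c["pixels"][130:310,280:460,::-1],None,fx=3.3,fy=3.3,interpolation=cv2.INTER_CUBIC))
```

```text
[ 0.52342618 -0.40152211  0.05290116] [1.28445918 0.50415629 8.32000771] [-0.00044001 -0.00019375  0.00105773  0.00017479 -0.00044195 -0.00172218]
```

View pics/s6.png

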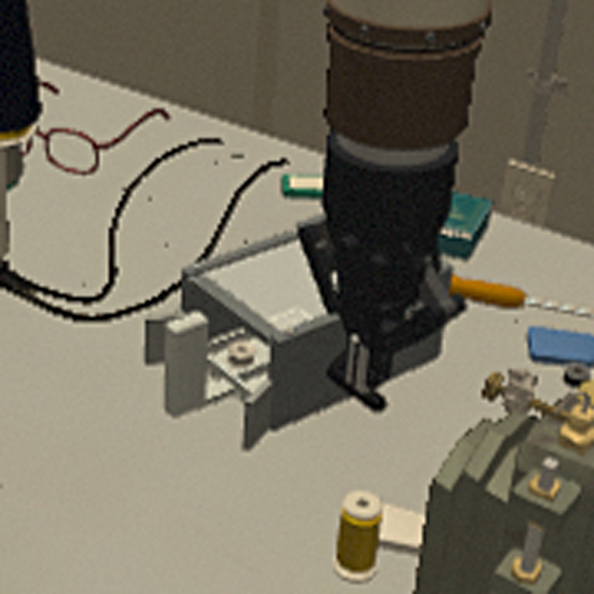

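The picture shows the bar pressed down at (360,385) under the closed fingers, with the tray still home and its lug free at (187,365). I'll hold it for over a second and then hand in.

Request:
{"api": "send_rows", "payload": {"moves": [0,0,0.1,0,0,0,0,0,0,0,0,0,0,0,0,0,0,0,0,0,0,0,0,0,0,0,0,0,0,0,0,0,0,0,0,0,0,0,0,0,0,0,0,0,0,0,0,0,0,0,0,0,0,0,0,0,0,0,0,0,0,0,0,0,0,0,0,0,0,0,0,0,0,0,0,0,0,0,0,0,0,0,0,0,0,0,0,0,0,0,0,0,0,0,0,0,0,0]}}

```text
time_s: 18.05
eef_pos: [0.5237, -0.4016, 0.0522]
orientation: [-3.139, 0.01, 2.843]
ft_force: [1.6, -0.3, 10.3]
opening: -0.002
grasp_force: 4.5
```

```bash
python3 -c "
from workcell import robot
s=robot.observe();print(s['eef_pos'],s['ft_force']);print(robot.sign_off())"
```

```text
[ 0.523738   -0.401606    0.05224009] [ 1.60703986 -0.26387951 10.26337381]
the job is handed in; nothing more can be done
None
```

I handed the job in at about 18 s: the tray is home in the box and let go, and the closed fingers hold the dial bar down at the third click with about 10 N; hand-in returned no verdict, and I inferred both positions from arm pose, force and pictures.

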